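# Walk the closed instrument container up to the stop rail

### The job

The closed, lidded instrument container is heavy and too wide to grip: walk it forward over the steel table to the stop rail by pushing alternate ends of its near side. First push its left end (the robot's left) ahead until the container stands about 15 degrees askew to the rail, then its right end until it stands about 15 degrees askew the other way, and carry on until its far long side lies flush against the rail. Keep it flat on the table and leave the open wire basket beside it where it is.

Things in the scene. Friction and masses are not known exactly. Their poses are not given: they have to be found in the camera images.
- container: closed aluminium container, flat lid: 115 mm deep (x), 240 long (y), 70 high, 1 to 1.6 kg, on the table 105 to 135 mm short of the rail, within 5 degrees of parallel, in either place. Origin: centre of underside; x to its far long side, y to its left end (robot's left). On 4 feet; pushed (5 to 25 N) 30 mm from one end, it swings about a point 70 to 90 mm past its middle.
- left_corner (a point): top of the container's far left corner (57.5 mm along its x, 120 along its y, 70 up). Its x axis points diagonally outwards, 45 degrees to the left of the container's x: at less than 45 degrees to the rail's x the left end leads, at more the right end leads.
- rail: aluminium stop bar bolted to the table beyond the container, 20 mm thick (x), 660 long (y), 30 high, yellow and black tape behind it. Origin: centre of underside; x points away from the robot, square to the bar, y along it to the robot's left. Its near face is 10 mm before the origin: flush, the container's origin is 67.5 mm before the rail's origin.
- basket: open steel wire basket with instruments in it, same outline as the container (115 by 240 mm, 69 high), about 1.4 kg, loose, in the other of the two places, 50 to 100 mm of free table between the two. Origin: centre of its underside, axes like the container's. Not to be moved.

How it is judged:
On the way, in this order (a step that is already met when the one before it is completed fails the run):
1. the container's left end has been swung ahead, at least 10 degrees askew to the rail (angle between the x axis of left_corner and the x axis of rail, either way round below 0.611 rad), for 0.1 s.
2. then its right end has been swung ahead, at least 10 degrees askew the other way (angle between the x axis of left_corner and the x axis of rail, either way round above 0.96 rad), for 0.1 s.
At the end, for the whole second after the job is handed in: The container stands flat and at rest before the rail with its far long side against it: its middle within 15 mm of the flush position and its sides within 10 degrees of the rail. The basket is within 20 mm of where it began (x of container in the frame of rail between -0.0825 and -0.06 m and angle between the x axis of container and the x axis of rail, either way round below 0.175 rad and angle between container's own z axis and vertical below 0.05 rad and linear speed of container below 0.01 m/s and distance of basket from where it was at the start of the episode below 0.02 m); the robot touches nothing.
It fails at once if the basket is shoved more than 20 mm (distance of basket from where it was at the start of the episode above 0.02 m).
It fails at once if the container is tipped (angle between container's own z axis and vertical above 0.2 rad).
It fails at once if the container is lifted off the table (height (world z) of container above 0.02 m).
It also fails if it takes over 48 s, if anything falls off the work surface, if the arm or the gripper's body presses on something with over 40 N, if the wrist force passes 120 N, or if a joint passes its speed limit or range.

### The arm

A 7-joint arm with a two-finger parallel gripper is mounted at the origin on the work surface. World frame = base frame: x ahead of the robot, y to its left, z up, the work surface at z = 0. Lengths are in m, angles in rad, forces in N, time in s.
With the tool pointing down it reaches from about 0.4 to 0.85 m from the base axis. Payload 10.4 kg.
Tool frame: the origin (TCP) lies on the front face of the gripper's body, between the roots of the fingers; the fingertips stand 73 mm ahead of it and the grasp point (between the pads) lies 54 mm ahead of it; z points along the fingers, y is the line along which they close (so a half turn about z gives the same grasp; the last joint's range is limited). The gripper opens to 85 mm and grips with 20 to 120 N. Pads are 22 mm wide; open, the fingers measure 114 mm over their backs; the gripper's body (76 mm by 85 mm) begins 54 mm behind the grasp point. The pads swing forward as they close: fully open they stand 13 mm farther back than shut.
Start: joints at [1.16, 0.332, -0.065, 1.46, 0.022, 1.35, -0.088], TCP at [0.236, -0.579, 0.304] pointing down, gripper open.
Joint ranges: [-2.6, 2.6], [-0.5, 2.12], [-1.47, 1.34], [0.16, 2.42], [-1.27, 4.41], [0.06, 2.06], [-2.6, 2.6]. Speed limits (rad/s): [2.22, 2.22, 2.79, 2.79, 3.14, 3.14, 3.14].

### API

Orientations are given as a unit quaternion [x, y, z, w].
In Python, from workcell import manip gives the robot as it stands.
- The arm moves only by the shell command python3 -m jog 'ROWS' [FORCE]. ROWS is JSON, a list of rows, each an object with "grip": the gripper command: -1 is fully open, 1 is shut, values between are in proportion; "slide": the shift along the tool's x, y, z in cm, a list of three; "yaw": the turn about the tool's z in rad. A call has 1 to 8 rows; each row shifts and turns the commanded pose from where the row before left it, along the tool's axes as they then stand; what a row does not reach is not made up. A row lasts 1/10 s, in which the tool goes at most 50 mm and 8.59 degrees, less where a joint would pass 70% of its speed; a pose out of reach is approached as far as the arm can. A call with a gripper value outside its range is refused whole. The fingers move at their own pace and stop on an object; FORCE is the grip in N (left out, the last holds). Time passes only in rows, so rows that do not move let the fingers close. It gives the time, the measured TCP pose, the force, the opening and the grip force at its end, in the units of the state.
- manip.get_obs(): the state, without advancing time (a new reading comes with each control period).
- manip.camera(name): name is "side" or "top" or "wrist"; returns the picture (400x640x3 uint8, blue, green, red); there is no depth.
- manip.calibration(name): a dict with "vfov" (degrees; the focal length in pixels is half the picture's height over the tangent of half this angle, whatever the lens; pixels are square), "cx", "cy" (the principal point, pixels), "k1" (the pictures are not rectified: a ray, as slopes to the right and down, at radius r is drawn at 1 + k1 r^2 times it, then the intrinsics apply), "camera_from_world" (4x4, takes a point from world to camera coordinates). Camera axes: x right, y down, z forward; pixel columns grow to the right and rows downward; lengths in m; the calibration is good to about 2 mm. A picture is of the moment at which its call begins: read the wrist's pose just before it. calibration takes no time and is no camera call; for the wrist camera it gives the pose at the moment of the call.
- manip.hand_in(): hands the job in; it is judged then, once.
Trained networks look in the newest picture that a camera, given by its name, has taken for a name from the list of things; names that differ only in an ending like _2 or _b are one class to them, and where a whole thing is asked for, a point or a joint stands for the part that bears it (a point fixed in the world has none). Each returns a list of dicts, best first, with "conf" (0 to 1); they miss things now and then, are a little off and sometimes report something else, mostly with a low value. They report only what shows in the picture. A call takes as long as a camera call.
- manip.masks_of(thing, camera): "region" (400x640 bool, what is visible of it) and "centre" ([column, row] in pixels, amid what is visible of it).
The state is a dict: "clock": time; "joint_pos": joint angles; "joint_velocities": joint speeds; "tau": joint torques, N m; "position": TCP position; "ee_rot": TCP orientation; "ft_force": force on the tool from outside, world axes, zero at the start; "torque": the same for the moment, N m; "grip_width": opening from 0.0 (shut) to 1.0 (fully open); "grasp_force": force on a finger pad.
Only numpy, scipy, OpenCV 4.12 (cv2) and the standard library are available. Lean on these libraries where they do the work, as an engineer would, in place of code of your own. Each camera call takes 0.05 s, during which the arm holds its last target. There are 200 camera calls.

## Working session

There is one attempt and no reset: what is moved stays moved. The work goes in short steps, Python scripts to look and compute and a shell command to move; the robot and the scene stay as the last step left them, time stands still between calls to the robot, and variables do not carry over. Pictures are saved under pics/ and viewed, at most 10 in all, crops included, and the job is handed in when it is done.

```bash
mkdir -p pics
cat > h.py <<'E'
import numpy as np, cv2
from workcell import manip
def K(c):
    k=manip.calibration(c); f=200/np.tan(np.radians(k["vfov"])/2); return k,f
def ray(c,uv,z):
    k,f=K(c); d=(np.array(uv,float)-[k["cx"],k["cy"]])/f
    s=d.copy()
    for _ in range(20): s=d/(1+k["k1"]*(s@s))
    M=np.array(k["camera_from_world"]); R,t=M[:3,:3],M[:3,3]
    o=-R.T@t; v=R.T@np.array([s[0],s[1],1]); return o+v*(z-o[2])/v[2]
def look(name,thing,z):
    for m in manip.masks_of(thing,name)[:2]:
        r=m["region"].astype(np.uint8)
        c=max(cv2.findContours(r,0,1)[0],key=cv2.contourArea)
        P=np.array([ray(name,p[0],z)[:2] for p in c])
        q=cv2.minAreaRect((P*1000).astype(np.float32))
        print(thing,round(m["conf"],2),m["centre"],int(r.sum()),"rect",np.round(q[0],0),np.round(q[1],0),round(q[2],1)); print(np.round(cv2.boxPoints(q)).tolist())
E
python3 - <<'E'
from h import *
for c in("top","side"):
    cv2.imwrite(f"pics/{c}0.png",manip.camera(c))
look("top","container",.07); look("top","basket",.069); look("top","rail",.03)
o=manip.get_obs(); print(o["clock"],o["position"],o["ee_rot"])
k=manip.calibration("top");print(np.linalg.inv(k["camera_from_world"]).round(3))
E
```

```text
container 0.56 [252.4, 264.3] 9289 rect [487. 178.] [115. 244.] 3.6
[[422.0, 296.0], [437.0, 52.0], [552.0, 60.0], [537.0, 303.0]]
basket 0.8 [427.9, 252.0] 9255 rect [ 508. -131.] [115. 245.] 5.3
[[440.0, -14.0], [463.0, -258.0], [577.0, -248.0], [554.0, -3.0]]
rail 0.7 [338.4, 143.2] 11058 rect [709.  27.] [ 72. 656.] 2.3
[[660.0, 354.0], [686.0, -302.0], [758.0, -299.0], [732.0, 356.0]]
0.25 [ 0.23629636 -0.57848054  0.30354534] [ 9.81265294e-01  1.92661171e-01 -6.14013694e-05 -3.05104066e-04]
[[ 0.013 -0.986  0.166  0.454]
 [-1.    -0.011  0.014  0.055]
 [-0.012 -0.167 -0.986  0.929]
 [ 0.     0.     0.     1.   ]]
```

View pics/top0.png

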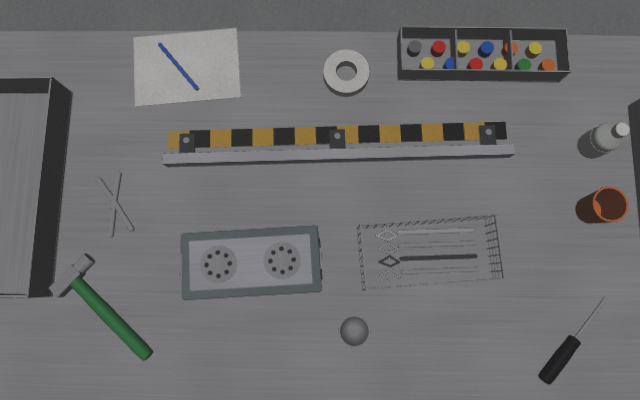

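View pics/side0.png

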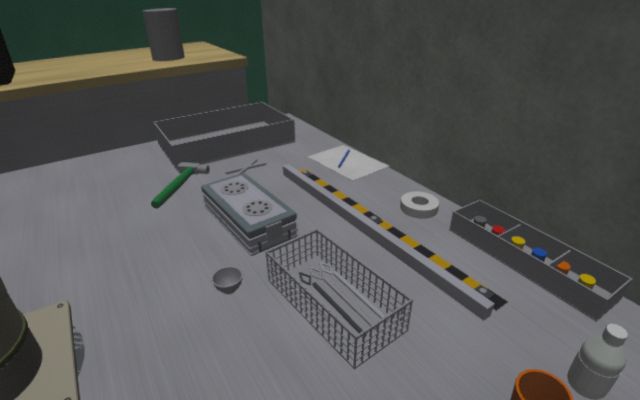

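```bash
python3 -m jog '[{"grip":1,"slide":[0,0,0],"yaw":0.117},{"grip":1,"slide":[0,0,0],"yaw":0.117},{"grip":1,"slide":[0,0,0],"yaw":0.116},{"grip":1,"slide":[2,-3.4,0],"yaw":0},{"grip":1,"slide":[2,-3.4,0],"yaw":0},{"grip":1,"slide":[2,-3.4,0],"yaw":0},{"grip":1,"slide":[2,-3.4,0],"yaw":0},{"grip":1,"slide":[2,-3.4,0],"yaw":0}]' 20
python3 -m jog '[{"grip":1,"slide":[2,-3.4,0],"yaw":0},{"grip":1,"slide":[2,-3.4,0],"yaw":0},{"grip":1,"slide":[2,-3.4,0],"yaw":0},{"grip":1,"slide":[2,-3.4,0],"yaw":0},{"grip":1,"slide":[2,-3.4,0],"yaw":0},{"grip":1,"slide":[1,-4,0],"yaw":0},{"grip":1,"slide":[0,-4,0],"yaw":0},{"grip":1,"slide":[0,-4,0],"yaw":0}]'
```

```text
clock: 1.05
position: [0.3304, -0.4034, 0.3039]
ee_rot: [1.0, 0.019, 0.0, 0.0]
ft_force: [1.3, -1.0, 0.0]
grip_width: 0.002
grasp_force: 0.0
clock: 1.85
position: [0.4287, -0.1092, 0.3038]
ee_rot: [1.0, 0.019, -0.0, 0.0]
ft_force: [1.2, 1.0, 0.0]
grip_width: -0.003
grasp_force: 0.0
```

```bash
python3 -m jog '[{"grip":1,"slide":[-0.4,-4.5,0],"yaw":0},{"grip":1,"slide":[-0.4,-4.5,0],"yaw":0},{"grip":1,"slide":[-0.4,-4.5,0],"yaw":0},{"grip":1,"slide":[-0.4,-4.5,0],"yaw":0},{"grip":1,"slide":[-0.4,-4.5,0],"yaw":0},{"grip":1,"slide":[-0.4,-4.5,0],"yaw":0},{"grip":1,"slide":[-0.4,-4.5,0],"yaw":0},{"grip":1,"slide":[-0.4,-4.5,0],"yaw":0}]'
python3 -m jog '[{"grip":1,"slide":[0,0,0],"yaw":0}]'
```

```text
clock: 2.65
position: [0.3826, 0.2492, 0.3042]
ee_rot: [1.0, 0.019, 0.001, 0.0]
ft_force: [1.8, 0.3, -0.7]
grip_width: 0.0
grasp_force: 0.0
clock: 2.75
position: [0.3812, 0.2531, 0.3044]
ee_rot: [1.0, 0.023, 0.0, -0.001]
ft_force: [-0.7, -1.8, 0.1]
grip_width: 0.002
grasp_force: 0.0
```

```bash
python3 -m jog '[{"grip":1,"slide":[0,-1,4],"yaw":0},{"grip":1,"slide":[0,0,4],"yaw":0},{"grip":1,"slide":[0,0,4],"yaw":0},{"grip":1,"slide":[0,0,4],"yaw":0},{"grip":1,"slide":[0,0,3.5],"yaw":0},{"grip":1,"slide":[0,0,0],"yaw":0}]'
python3 - <<'E'
from h import *
cv2.imwrite("pics/top1.png",manip.camera("top"));manip.camera("side")
look("top","container",.07)
E
```

```text
clock: 3.35
position: [0.3807, 0.2559, 0.1053]
ee_rot: [1.0, 0.019, -0.003, 0.001]
ft_force: [-0.2, 0.2, 0.7]
grip_width: -0.004
grasp_force: 0.0
container 0.85 [251.9, 262.4] 9309 rect [485. 178.] [116. 243.] 4.2
[[419.0, 295.0], [437.0, 53.0], [552.0, 61.0], [534.0, 303.0]]
container 0.56 [337.9, 141.0] 11106 rect [697.  29.] [ 71. 627.] 2.3
[[649.0, 340.0], [675.0, -286.0], [745.0, -283.0], [719.0, 343.0]]
```

View pics/top1.png

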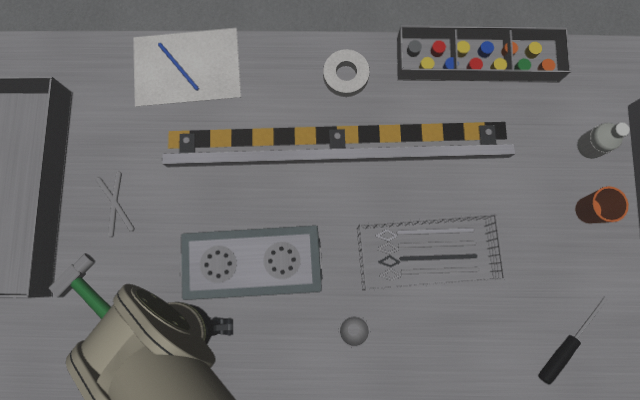

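```bash
python3 -m jog '[{"grip":1,"slide":[1.5,-1,0],"yaw":0},{"grip":1,"slide":[1,0,0],"yaw":0},{"grip":1,"slide":[1,0,0],"yaw":0},{"grip":1,"slide":[1,0,0],"yaw":0},{"grip":1,"slide":[1,0,0],"yaw":0},{"grip":1,"slide":[1,0,0],"yaw":0},{"grip":1,"slide":[0,0,0],"yaw":0}]'
python3 - <<'E'
from h import *
manip.camera("top")
look("top","container",.07)
E
```

```text
clock: 4.2
position: [0.4487, 0.27, 0.1097]
ee_rot: [1.0, 0.018, 0.0, -0.0]
ft_force: [0.9, -0.1, -0.1]
grip_width: 0.003
grasp_force: 0.0
container 0.74 [258.0, 252.3] 9027 rect [502. 170.] [245. 116.] 80.9
[[425.0, 58.0], [540.0, 40.0], [579.0, 282.0], [464.0, 300.0]]
container 0.37 [429.1, 252.3] 9357 rect [ 508. -130.] [115. 245.] 5.5
[[440.0, -14.0], [463.0, -258.0], [577.0, -247.0], [554.0, -2.0]]
```

```bash
python3 -m jog '[{"grip":1,"slide":[0.8,0,0],"yaw":0},{"grip":1,"slide":[0.8,0,0],"yaw":0},{"grip":1,"slide":[0,0,0],"yaw":0},{"grip":1,"slide":[-2,0,0],"yaw":0},{"grip":1,"slide":[-3,0,0],"yaw":0},{"grip":1,"slide":[-3,0,0],"yaw":0}]'
python3 - <<'E'
from h import *
manip.camera("top")
look("top","container",.07)
E
```

```text
clock: 4.9
position: [0.3827, 0.2671, 0.1088]
ee_rot: [1.0, 0.019, 0.0, 0.0]
ft_force: [-1.4, -0.1, 0.5]
grip_width: -0.0
grasp_force: 0.0
container 0.87 [256.8, 250.7] 9323 rect [507. 168.] [245. 116.] 74.9
[[419.0, 64.0], [531.0, 34.0], [595.0, 271.0], [484.0, 301.0]]
```

```bash
python3 -m jog '[{"grip":1,"slide":[0,3.4,0],"yaw":0},{"grip":1,"slide":[0,3.4,0],"yaw":0},{"grip":1,"slide":[0,3.4,0],"yaw":0},{"grip":1,"slide":[0,3.4,0],"yaw":0},{"grip":1,"slide":[0,3.4,0],"yaw":0},{"grip":1,"slide":[0,0,0],"yaw":0}]'
python3 - <<'E'
from h import *
print(ray("top",[354,331],.03))
E
```

```text
clock: 5.6
position: [0.3904, 0.0931, 0.1089]
ee_rot: [1.0, 0.016, 0.0, 0.001]
ft_force: [-0.1, 0.9, -0.8]
grip_width: -0.004
grasp_force: 0.0
[ 0.37001693 -0.00253085  0.03      ]
```

```bash
python3 -m jog '[{"grip":1,"slide":[1.5,0,0],"yaw":0},{"grip":1,"slide":[1.2,0,0],"yaw":0},{"grip":1,"slide":[1.2,0,0],"yaw":0},{"grip":1,"slide":[1.2,0,0],"yaw":0},{"grip":1,"slide":[1.2,0,0],"yaw":0},{"grip":1,"slide":[1.2,0,0],"yaw":0},{"grip":1,"slide":[1.2,0,0],"yaw":0},{"grip":1,"slide":[0,0,0],"yaw":0}]'
python3 - <<'E'
from h import *
cv2.imwrite("pics/top2.png",manip.camera("top"))
look("top","container",.07)
E
```

```text
clock: 6.4
position: [0.478, 0.1014, 0.1086]
ee_rot: [1.0, 0.019, -0.0, -0.0]
ft_force: [0.8, 0.0, -0.5]
grip_width: -0.0
grasp_force: 0.0
container 0.57 [219.5, 221.2] 4997 rect [538. 182.] [117. 245.] 5.5
[[468.0, 299.0], [492.0, 55.0], [608.0, 66.0], [585.0, 310.0]]
```

View pics/top2.png

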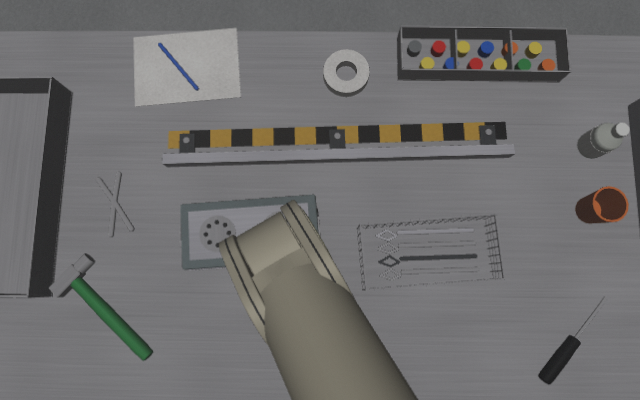

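```bash
python3 -m jog '[{"grip":1,"slide":[1.2,0,0],"yaw":0},{"grip":1,"slide":[1.2,0,0],"yaw":0},{"grip":1,"slide":[1.2,0,0],"yaw":0},{"grip":1,"slide":[0,0,0],"yaw":0},{"grip":1,"slide":[-2,0,0],"yaw":0},{"grip":1,"slide":[-3,0,0],"yaw":0},{"grip":1,"slide":[-3,0,0],"yaw":0},{"grip":1,"slide":[0,0,0],"yaw":0}]'
python3 - <<'E'
from h import *
manip.camera("top")
look("top","container",.07)
E
```

```text
clock: 7.3
position: [0.4293, 0.0993, 0.1084]
ee_rot: [1.0, 0.02, -0.001, 0.001]
ft_force: [0.4, -1.5, 0.1]
grip_width: -0.003
grasp_force: 0.0
container 0.96 [245.7, 222.2] 9324 rect [555. 191.] [121. 245.] 17.9
[[460.0, 289.0], [535.0, 56.0], [650.0, 93.0], [575.0, 326.0]]
```

```bash
python3 -m jog '[{"grip":1,"slide":[-0.5,-3.3,0],"yaw":0},{"grip":1,"slide":[0,-3.3,0],"yaw":0},{"grip":1,"slide":[0,-3.3,0],"yaw":0},{"grip":1,"slide":[0,-3.3,0],"yaw":0},{"grip":1,"slide":[0,-3.3,0],"yaw":0},{"grip":1,"slide":[0,0,0],"yaw":0},{"grip":1,"slide":[1.5,0,0],"yaw":0},{"grip":1,"slide":[1.2,0,0],"yaw":0}]'
python3 -m jog '[{"grip":1,"slide":[1.2,0,0],"yaw":0},{"grip":1,"slide":[1.2,0,0],"yaw":0},{"grip":1,"slide":[1.2,0,0],"yaw":0},{"grip":1,"slide":[1.2,0,0],"yaw":0},{"grip":1,"slide":[1.2,0,0],"yaw":0},{"grip":1,"slide":[0,0,0],"yaw":0}]'
python3 - <<'E'
from h import *
manip.camera("top")
look("top","container",.07)
E
```

```text
clock: 8.2
position: [0.4498, 0.265, 0.1089]
ee_rot: [1.0, 0.019, 0.0, -0.0]
ft_force: [0.6, 0.1, -0.2]
grip_width: -0.001
grasp_force: 0.0
clock: 8.8
position: [0.51, 0.267, 0.1087]
ee_rot: [1.0, 0.018, -0.0, -0.0]
ft_force: [-0.1, -0.7, 0.2]
grip_width: -0.001
grasp_force: 0.0
container 0.75 [256.9, 208.8] 8423 rect [577. 182.] [117. 243.] 0.6
[[518.0, 303.0], [520.0, 61.0], [637.0, 62.0], [634.0, 304.0]]
```

```bash
python3 -m jog '[{"grip":1,"slide":[1,0,0],"yaw":0},{"grip":1,"slide":[1,0,0],"yaw":0},{"grip":1,"slide":[0.6,0,0],"yaw":0},{"grip":1,"slide":[0,0,0],"yaw":0},{"grip":1,"slide":[-2,0,0],"yaw":0},{"grip":1,"slide":[-3,0,0],"yaw":0},{"grip":1,"slide":[-3,0,0],"yaw":0},{"grip":1,"slide":[0,0,0],"yaw":0}]'
python3 - <<'E'
from h import *
manip.camera("top")
look("top","container",.07)
E
```

```text
clock: 9.7
position: [0.4515, 0.265, 0.1088]
ee_rot: [1.0, 0.02, -0.0, 0.001]
ft_force: [0.3, 0.4, 0.4]
grip_width: -0.003
grasp_force: 0.0
container 0.81 [251.5, 203.9] 9008 rect [589. 176.] [245. 118.] 83.3
[[516.0, 62.0], [634.0, 48.0], [662.0, 291.0], [545.0, 305.0]]
```

```bash
python3 -m jog '[{"grip":1,"slide":[0,3.4,0],"yaw":0},{"grip":1,"slide":[0,3.4,0],"yaw":0},{"grip":1,"slide":[0,3.4,0],"yaw":0},{"grip":1,"slide":[0,3.4,0],"yaw":0},{"grip":1,"slide":[0,3.4,0],"yaw":0},{"grip":1,"slide":[0,0,0],"yaw":0},{"grip":1,"slide":[2,0,0],"yaw":0},{"grip":1,"slide":[1.5,0,0],"yaw":0}]'
python3 -m jog '[{"grip":1,"slide":[1,0,0],"yaw":0},{"grip":1,"slide":[1,0,0],"yaw":0},{"grip":1,"slide":[1,0,0],"yaw":0},{"grip":1,"slide":[1,0,0],"yaw":0},{"grip":1,"slide":[0,0,0],"yaw":0}]'
python3 - <<'E'
from h import *
manip.camera("top")
look("top","container",.07)
E
```

```text
clock: 10.6
position: [0.4978, 0.0962, 0.1093]
ee_rot: [1.0, 0.018, 0.001, 0.0]
ft_force: [0.1, 0.2, -0.1]
grip_width: 0.001
grasp_force: 0.0
clock: 11.1
position: [0.5366, 0.0981, 0.1086]
ee_rot: [1.0, 0.019, -0.0, 0.0]
ft_force: [0.3, -0.6, -0.1]
grip_width: 0.004
grasp_force: 0.0
container 0.77 [208.5, 194.2] 3711 rect [599. 226.] [119. 156.] 0.5
[[538.0, 304.0], [540.0, 148.0], [659.0, 149.0], [658.0, 305.0]]
```

```bash
python3 -m jog '[{"grip":1,"slide":[0.5,0,0],"yaw":0},{"grip":1,"slide":[0.5,0,0],"yaw":0},{"grip":1,"slide":[0,0,0],"yaw":0}]'
python3 -m jog '[{"grip":1,"slide":[-2,0,0],"yaw":0},{"grip":1,"slide":[-3,0,0],"yaw":0},{"grip":1,"slide":[-3,0,0],"yaw":0},{"grip":1,"slide":[0,-1,0],"yaw":0},{"grip":1,"slide":[0,0,0],"yaw":0}]'
python3 - <<'E'
from h import *
cv2.imwrite("pics/top3.png",manip.camera("top"))
look("top","container",.07); look("top","basket",.069)
E
```

```text
clock: 11.5
position: [0.5457, 0.0982, 0.1087]
ee_rot: [1.0, 0.019, -0.001, 0.0]
ft_force: [-1.9, -2.5, 0.0]
grip_width: 0.001
grasp_force: 1.0
clock: 12.0
position: [0.4657, 0.1067, 0.1095]
ee_rot: [1.0, 0.02, 0.001, -0.0]
ft_force: [0.7, 0.4, 0.8]
grip_width: -0.0
grasp_force: 0.0
container 0.64 [246.9, 195.8] 8935 rect [603. 184.] [121. 244.] 3.9
[[534.0, 302.0], [551.0, 58.0], [672.0, 66.0], [655.0, 310.0]]
basket 0.63 [427.3, 251.1] 9203 rect [ 508. -130.] [115. 245.] 5.0
[[440.0, -13.0], [461.0, -257.0], [576.0, -247.0], [554.0, -3.0]]
basket 0.17 [248.4, 194.8] 8876 rect [604. 184.] [121. 245.] 4.0
[[535.0, 302.0], [552.0, 57.0], [672.0, 66.0], [655.0, 310.0]]
```

View pics/top3.png

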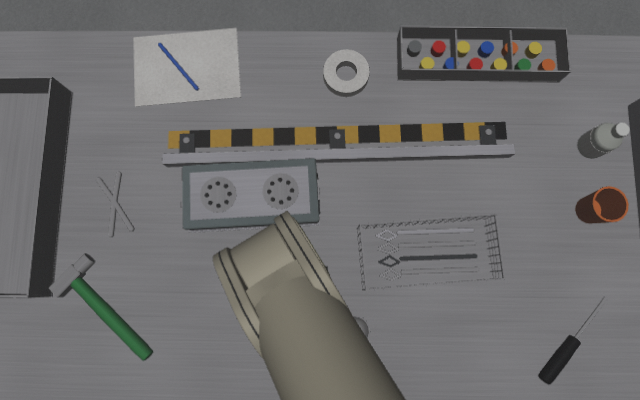

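```bash
python3 -m jog '[{"grip":1,"slide":[0,-4,0],"yaw":0},{"grip":1,"slide":[0,-4,0],"yaw":0},{"grip":1,"slide":[0,-4,0],"yaw":0},{"grip":1,"slide":[0,-3.5,0],"yaw":0},{"grip":1,"slide":[0,0,0],"yaw":0},{"grip":1,"slide":[2,0,0],"yaw":0},{"grip":1,"slide":[2,0,0],"yaw":0},{"grip":1,"slide":[1.5,0,0],"yaw":0}]'
python3 -m jog '[{"grip":1,"slide":[1,0,0],"yaw":0},{"grip":1,"slide":[0.8,0,0],"yaw":0},{"grip":1,"slide":[0.5,0,0],"yaw":0},{"grip":1,"slide":[0.2,0,0],"yaw":0},{"grip":1,"slide":[0,0,0],"yaw":0}]'
```

```text
clock: 12.95
position: [0.5167, 0.2618, 0.1086]
ee_rot: [1.0, 0.018, 0.0, 0.0]
ft_force: [0.2, 1.0, 0.6]
grip_width: -0.001
grasp_force: 0.0
clock: 13.45
position: [0.539, 0.264, 0.1086]
ee_rot: [1.0, 0.019, -0.001, -0.0]
ft_force: [-3.4, 2.0, -0.3]
grip_width: 0.005
grasp_force: 1.6
```

Small contact force; back off and check.

```bash
python3 -m jog '[{"grip":1,"slide":[-2,0,0],"yaw":0},{"grip":1,"slide":[-4,0,0],"yaw":0},{"grip":1,"slide":[-4,0,0],"yaw":0},{"grip":1,"slide":[0,0,-4],"yaw":0},{"grip":1,"slide":[0,0,-4],"yaw":0},{"grip":1,"slide":[0,0,0],"yaw":0}]'
python3 - <<'E'
from h import *
cv2.imwrite("pics/top4.png",manip.camera("top")[100:300,100:540]);cv2.imwrite("pics/side4.png",manip.camera("side"))
look("top","container",.07); look("top","basket",.069)
E
```

```text
clock: 14.05
position: [0.4415, 0.261, 0.1938]
ee_rot: [1.0, 0.019, 0.004, -0.001]
ft_force: [1.4, 0.3, 0.4]
grip_width: 0.002
grasp_force: 0.0
container 0.81 [251.6, 195.2] 9255 rect [606. 183.] [122. 244.] 2.1
[[541.0, 303.0], [550.0, 59.0], [672.0, 64.0], [663.0, 307.0]]
basket 0.86 [426.6, 250.6] 9457 rect [ 509. -131.] [116. 247.] 5.4
[[440.0, -14.0], [463.0, -259.0], [579.0, -248.0], [555.0, -3.0]]
```

View pics/side4.png

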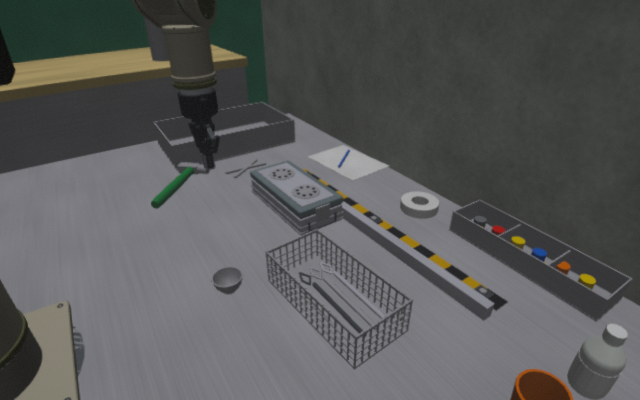

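View pics/top4.png

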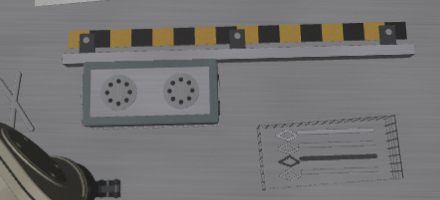

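Both pictures show the container flush along the rail (crop columns 83–218, rows 60–125). The basket is where it was, and the arm is clear of everything.

```bash
python3 -c "
from workcell import manip
print(manip.hand_in())"
```

```text
the job is handed in; nothing more can be done
None
```

I walked the container to the rail and handed the job in at about 14 s. By the overhead camera it swung about 17° left-end-first, then about 16° the other way, and ended flush within about 1°. The basket was not moved. The hand-in gave no verdict.

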